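# Switch the ball sorter to the empty box and release the waiting balls

## Task

On the wooden ball sorter the seesaw gate leans towards the box that is already full. Press down the gate's raised end with your fingertips so that it rocks over its pivot towards the empty box; after that, push the stop's upright peg aside so that the three waiting wooden balls roll down that chute, and finish when all three lie still in the empty box. Do not touch the balls with the robot, and leave the glue bottle, the turned handle and the hammer alone.

Things in the scene. Friction and masses are not known exactly. Their poses are not given: they have to be found in the camera images.
- sorter: Plywood ball sorter, fixed on the bench, 320 x 690 mm with its boxes, up to 246 mm high. Origin on the bench below the middle of the gate's pivot, z up; +x points away from the robot (turned up to 0.3 rad) to the feed chute with the balls, +y (robot's left) to the full box, -y to the empty box. An outlet chute (|y| = 115 to 200 mm) leads from each gate end into its box.
- gate (a joint): Gate angle, rad: -0.25 leaning to the full box (start), +0.25 to the empty box (hard stops). Wooden trough 240 mm long, 72 mm wide inside, along the sorter's y, hinged at its middle about the sorter's x axis, 111 mm up. Top-heavy: some 0.5 N on the raised end tips it; past the middle it falls over and stays. A backboard on its robot side, within 57 mm of the pivot, rises 205 mm above the bench.
- gate_pad (a point): Middle of the top of the flat wooden press pad, 44 x 44 x 8 mm, on the gate's robot side at the end nearer the empty box (64 mm towards the robot and 95 mm towards the empty box from the pivot). Raised at the start, about 169 mm above the bench; about 122 mm when the gate has rocked over. A like pad is on the other, lowered end.
- stop (a joint): Slide of the stop across the feed chute, m: 0 = shut (starts within 4 mm of it), 0.045 = fully aside; it moves along the sorter's -y axis (towards the empty box). Friction about 1.2 N; it stays where it is left. Balls begin to pass at about 0.034. The feed chute, 55 mm wide outside, runs along the sorter's x axis from 46 to 224 mm beyond the pivot.
- stop_peg (a point): Middle of the top of the stop's upright wooden peg, 100 mm in the sorter's +x from the pivot, 246 mm above the bench. The peg is 14 mm (sorter x) by 16 mm (sorter y), its free length 47 mm; below it the stop's 34 mm wide blade stands in the chute. Waiting balls reach 194 to 203 mm above the bench just beyond it, the chute's walls about 189 mm there.
- box_empty_in (a point): Middle of the inner floor of the empty plywood box, 150 x 150 x 55 mm, walls 6 mm, fixed to the sorter, 271 mm from the pivot along the sorter's -y axis.
- box_empty: The same empty box; origin at the centre of its underside, axes as the sorter's.
- ball0_center (a point): Centre of the first (lowest) waiting wooden ball, 32 mm across, 12 g.
- ball1_center (a point): Centre of the second waiting wooden ball, 32 mm across, 12 g.
- ball2_center (a point): Centre of the third waiting wooden ball, 32 mm across, 12 g.
- glue: White glue bottle, 52 mm across, 130 mm tall, loose, upright on the bench to the left of the feed chute. Origin under its base. Leave alone.
- handle: Turned wooden tool handle, 34 mm across at most, 120 mm tall, loose, upright on the bench to the right of the feed chute. Origin under its base. Leave alone.
- hammer: Hammer lying loose on the bench between the robot and the sorter's left half. Leave alone.

How it is judged:
By the outcome, as a careful person would: the job done as asked, in the order asked, and still so for the second after the job is handed in, with the robot touching nothing.
It also fails if it takes over 42 s, if anything falls off the work surface, if the arm or the gripper's body presses on something with over 40 N, if the wrist force passes 120 N, or if a joint passes its speed limit or range.

## Robot

A 6-joint arm with a two-finger parallel gripper is mounted at the origin on the work surface. World frame = base frame: x ahead of the robot, y to its left, z up, the work surface at z = 0. Lengths are in m, angles in rad, forces in N, time in s.
With the tool pointing down it reaches from about 0.3 to 0.775 m from the base axis. Payload 14.6 kg.
Tool frame: the origin (TCP) lies midway between the tips of the shut fingers; the grasp point (between the pads) lies 19 mm behind it; z points along the fingers, y is the line along which they close (so a half turn about z gives the same grasp; the last joint's range is limited). The gripper opens to 94 mm and grips with 3 to 60 N. Pads are 16 mm wide; open, the fingers measure 119 mm over their backs; the gripper's body (75 mm by 177 mm) begins 78 mm behind the grasp point.
Start: joints at [-1.31, 0.3, 1.521, -0, 1.321, -0.067], TCP at [0.177, -0.521, 0.205] pointing down, gripper open.
Joint ranges: [-3.03, 3.03], [-0.79, 2.21], [0.23, 2.52], [-1.04, 4.18], [0, 3.07], [-2.55, 2.55]. Speed limits (rad/s): [2.22, 2.22, 2.57, 3.14, 3.14, 3.14].

## Interface

Orientations are given as [roll, pitch, yaw] about the fixed x, y, z axes, in that order (R = Rz(yaw) Ry(pitch) Rx(roll)).
In Python, from station import telemetry, optics, ctrl gives the robot as it stands.
- The arm moves only by the tool carry_out, never from a script. Its argument "plan" is a list that holds one entry, the list of rows, each a list of 7 numbers: the shift along the tool's x, y, z in mm, then the turn, a rotation vector about the tool's x, y, z in rad, then the finger opening in mm, from 0 to 94. A call has 1 to 20 rows; each row shifts and turns the commanded pose from where the row before left it, along the tool's axes as they then stand; what a row does not reach is not made up. A row lasts 1/12 s, in which the tool goes at most 41.7 mm and 7.16 degrees, less where a joint would pass 70% of its speed; a pose out of reach is approached as far as the arm can. A call with a gripper value outside its range is refused whole. The fingers move at their own pace and stop on an object; "squeeze" is the grip in N (left out, the last holds). Time passes only in rows, so rows that do not move let the fingers close. It gives the time, the measured TCP pose, the force, the opening and the grip force at its end, in the units of the state.
- telemetry.get_obs(): the state, without advancing time (a new reading comes with each control period).
- optics.camera(name): name is "scene" or "top" or "wrist"; returns a dict with "pixels" (400x640x3 uint8, red, green, blue), "intrinsics" (3x3 intrinsics, pixels), "dist_coeffs" ([k1, k2, p1, p2, k3] as OpenCV has them; the pictures are not rectified), "origin" and "rotation" of the camera in the world. Camera axes: x right, y down, z forward; pixel columns grow to the right and rows downward; lengths in m; the calibration is good to about 2 mm. A picture is of the moment at which its call begins. There is no depth.
- ctrl.hand_in(): hands the job in; it is judged then, once.
The state is a dict: "time_s": time; "qpos": joint angles; "joint_vel": joint speeds; "tau": joint torques, N m; "ee_pos": TCP position; "eef_rot": TCP orientation; "force": force on the tool from outside, world axes, zero at the start; "moment": the same for the moment, N m; "grip_width": finger opening in m; "grip_force": force on a finger pad.
Only numpy, scipy, OpenCV 4.12 (cv2) and the standard library are available. Lean on these libraries where they do the work, as an engineer would, in place of code of your own. Each camera call takes 0.05 s, during which the arm holds its last target. There are 200 camera calls.

## Working session

There is one attempt and no reset: what is moved stays moved. The work goes in short steps, Python scripts to look and compute and a tool call to move; the robot and the scene stay as the last step left them, time stands still between calls to the robot, and variables do not carry over. Pictures are saved under pics/ and viewed, at most 10 in all, crops included, and the job is handed in when it is done.

Besides the shell and the picture viewer there is one more tool, called after "Request:" as name(argument=value, ...), one argument or row to a line, values as JSON. carry_out: Moves the arm, as the interface text tells. Its arguments: {"type":"object","properties":{"plan":{"type":"array","items":{"type":"array","items":{"type":"array","items":{"type":"number"}}}},"squeeze":{"type":"number"}},"required":["plan"]}

```bash
mkdir -p pics && python3 - <<'E'
from station import telemetry, optics, ctrl
import cv2,pickle,numpy as np
d={}
for n in("scene","top"):
    c=optics.camera(n);d[n]=c
    cv2.imwrite(f"pics/{n}0.png",np.array(c["pixels"])[:,:,::-1])
    print(n,np.round(c["origin"],3).tolist(),np.round(c["rotation"],3).tolist(),np.round(c["intrinsics"],1).tolist(),c["dist_coeffs"])
pickle.dump(d,open("cams.pkl","wb"))
print(telemetry.get_obs())
E
```

```text
scene [1.298, -0.347, 0.736] [-2.181, -0.012, 1.132] [[444.6, 0.0, 319.2], [0.0, 444.6, 210.1], [0.0, 0.0, 1.0]] [-0.02324715  0.          0.          0.          0.        ]
top [0.457, 0.008, 1.017] [-3.001, -0.006, -1.597] [[402.0, 0.0, 320.1], [0.0, 402.0, 200.4], [0.0, 0.0, 1.0]] [-0.02117544  0.          0.          0.          0.        ]
{'time_s': 0.1, 'qpos': array([-1.30963782e+00,  3.00439267e-01,  1.52150001e+00, -1.00976404e-05,
        1.32072113e+00, -6.65872369e-02]), 'joint_vel': array([-0.00120262, -0.00171262, -0.00064776,  0.00066403,  0.00119175,
        0.0011462 ]), 'tau': array([ 1.97869012e-03, -5.32643259e+01, -3.53284264e+01,  7.09859957e-02,
        2.35170621e-02, -6.95061954e-05]), 'ee_pos': array([ 0.17699096, -0.52049627,  0.20493809]), 'eef_rot': array([-3.14052661e+00, -6.12872278e-05,  3.27748219e-01]), 'force': array([-0.2401525 ,  0.17225678, -0.36690797]), 'moment': array([0.0167533 , 0.00430574, 0.03017966]), 'grip_force': 0.0, 'grip_width': 0.09376261182842545}
```

View pics/top0.png

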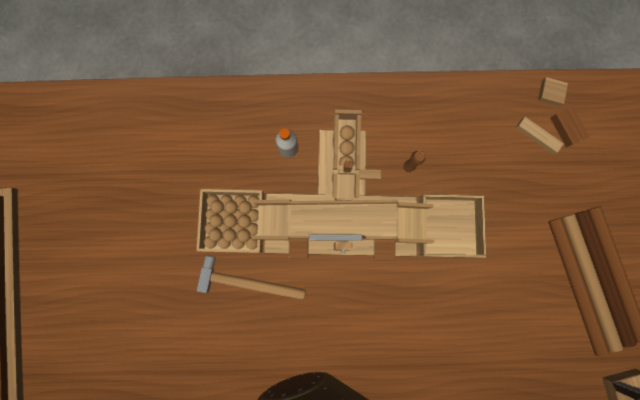

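View pics/scene0.png

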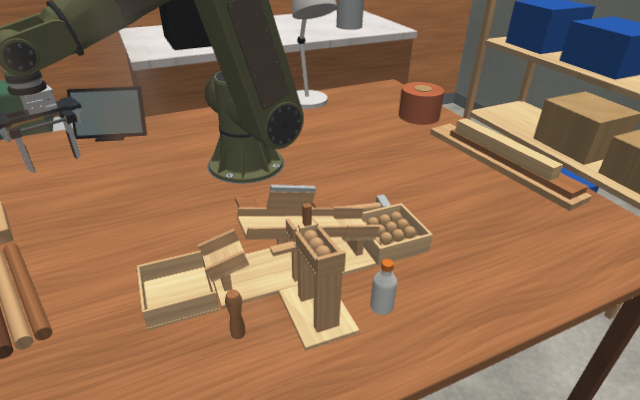

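```bash
python3 - <<'E'
import cv2
a=cv2.imread("pics/top0.png")[100:265,190:495]
b=cv2.imread("pics/scene0.png")[170:350,125:440]
cv2.imwrite("pics/top0c.png",cv2.resize(a,None,fx=2.6,fy=2.6,interpolation=cv2.INTER_CUBIC))
cv2.imwrite("pics/scene0c.png",cv2.resize(b,None,fx=2.5,fy=2.5,interpolation=cv2.INTER_CUBIC))
E
```

```text
(no output)
```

View pics/top0c.png

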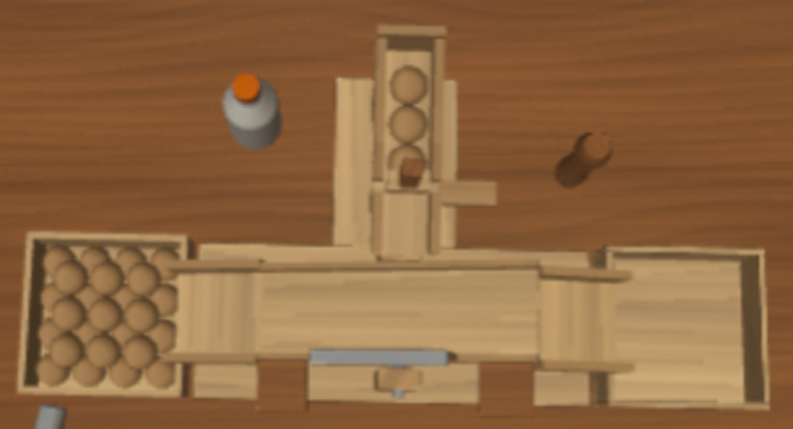

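View pics/scene0c.png

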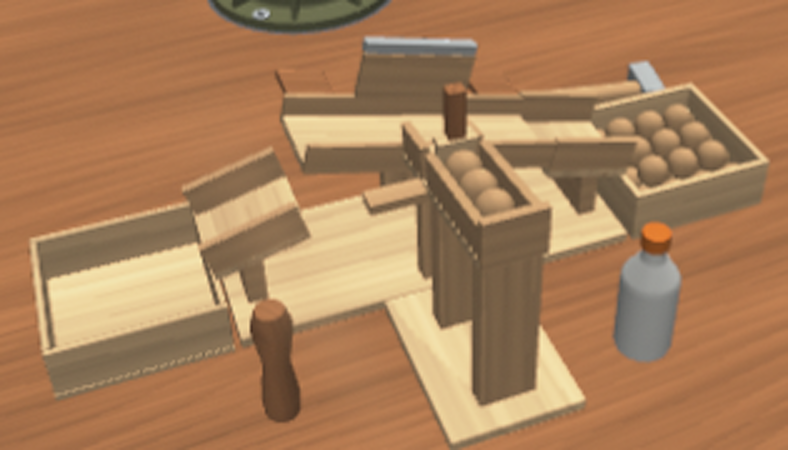

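```bash
cat > h.py <<'E'
import numpy as np,cv2,pickle
from scipy.spatial.transform import Rotation as R
def ray(c,uv):
    K=np.array(c["intrinsics"]);p=cv2.undistortPoints(np.array([[uv]],float),K,np.array(c["dist_coeffs"]))[0,0]
    r=np.array(c["rotation"]);M=R.from_euler("xyz",r).as_matrix() if r.size==3 else r
    return np.array(c["origin"]),M@[p[0],p[1],1]
def onz(c,uv,z):
    o,d=ray(c,uv);return o+d*(z-o[2])/d[2]
def px(c,P):
    r=np.array(c["rotation"]);M=R.from_euler("xyz",r).as_matrix() if r.size==3 else r
    return cv2.projectPoints(np.array([P],float),cv2.Rodrigues(M.T)[0],-M.T@np.array(c["origin"]),np.array(c["intrinsics"]),np.array(c["dist_coeffs"]))[0].ravel()
E
python3 - <<'E'
from h import *
d=pickle.load(open("cams.pkl","rb"));t=d["top"];s=d["scene"]
T=lambda u,v,z:onz(t,(190+u/2.6,100+v/2.6),z)
S=lambda u,v,z:onz(s,(125+u/2.5,170+v/2.5),z)
cs=[T(*p,.055) for p in((27,234),(18,393),(764,250),(769,407))]
for c in cs:print(c.round(4))
print("scene emptycorners",S(32,242,.055).round(4),S(50,352,.055).round(4),S(233,320,.055).round(4))
o=np.mean(cs,0);v=(cs[0]+cs[1])-(cs[2]+cs[3]);yaw=np.arctan2(-v[0],v[1])
print("pivot",o,"yaw",yaw,"len",np.linalg.norm(v)/2)
ex=np.array([np.cos(yaw),np.sin(yaw)]);ey=np.array([-ex[1],ex[0]])
pegT=T(411,164,.246);pegS=S(455,89,.246)
print("peg",pegT,pegS,"pred",o[:2]+.1*ex)
pT=T(506,386,.169);print("pad",pT,"pred",o[:2]-.064*ex-.095*ey)
print("glue",T(246,87,.13),"handle",T(597,145,.12))
E
```

```text
[0.6262 0.2877 0.055 ]
[0.4791 0.2937 0.055 ]
[ 0.5939 -0.4009  0.055 ]
[ 0.4483 -0.3935  0.055 ]
scene emptycorners [ 0.4538 -0.3932  0.055 ] [ 0.5962 -0.3962  0.055 ] [ 0.6222 -0.2527  0.055 ]
pivot [ 0.53686614 -0.05325279  0.055     ] yaw -0.04586453403977839 len 0.6885853188966667
peg [ 0.63904918 -0.05685258  0.246     ] [ 0.6418684  -0.05859273  0.246     ] pred [ 0.63676098 -0.05783763]
pad [ 0.4720772  -0.13347297  0.169     ] pred [ 0.46857784 -0.14521858]
glue [0.73912471 0.07577792 0.13      ] handle [ 0.68199737 -0.23246652  0.12      ]
```

Request:
carry_out(
  plan=[
    [[0,0,-10,0,0,0.094,0],[0,0,-10,0,0,0.094,0],[0,0,-10,0,0,0.094,0],[0,0,-10,0,0,0.093,0],[20,-29,0,0,0,0,0],[20,-29,0,0,0,0,0],[20,-29,0,0,0,0,0],[20,-29,0,0,0,0,0],[20,-29,0,0,0,0,0],[20,-29,0,0,0,0,0],[20,-29,0,0,0,0,0],[20,-29,0,0,0,0,0],[20,-29,0,0,0,0,0],[20,-29,0,0,0,0,0],[20,-29,0,0,0,0,0],[20,-29,0,0,0,0,0],[20,-29,0,0,0,0,0],[16,-23,0,0,0,0,0],[0,0,0,0,0,0,0]],
  ],
)

```text
time_s: 1.68
ee_pos: [0.4734, -0.1308, 0.245]
eef_rot: [-3.141, 0.0, -0.044]
force: [0.1, 0.3, -0.4]
grip_width: 0.0004
grip_force: 0.0
```

Request:
carry_out(
  plan=[
    [[0,2,20,0,0,0,0],[0,2,20,0,0,0,0],[0,2,20,0,0,0,0],[0,1,10,0,0,0,0],[0,1,8,0,0,0,0],[0,1,8,0,0,0,0],[0,1,7,0,0,0,0],[0,1,7,0,0,0,0],[0,1,7,0,0,0,0],[0,0,4,0,0,0,0],[0,0,0,0,0,0,0],[0,0,0,0,0,0,0]],
  ],
)

```text
time_s: 2.68
ee_pos: [0.4711, -0.1461, 0.1345]
eef_rot: [-3.142, 0.0, -0.047]
force: [-0.9, 0.3, 0.4]
grip_width: 0.0005
grip_force: 0.0
```

```bash
python3 - <<'E'
from station import optics
import cv2,numpy as np
a=np.array(optics.camera("scene")["pixels"])[:,:,::-1][150:350,125:440]
cv2.imwrite("pics/s1.png",cv2.resize(a,None,fx=2.5,fy=2.5,interpolation=cv2.INTER_CUBIC))
E
```

```text
(no output)
```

View pics/s1.png

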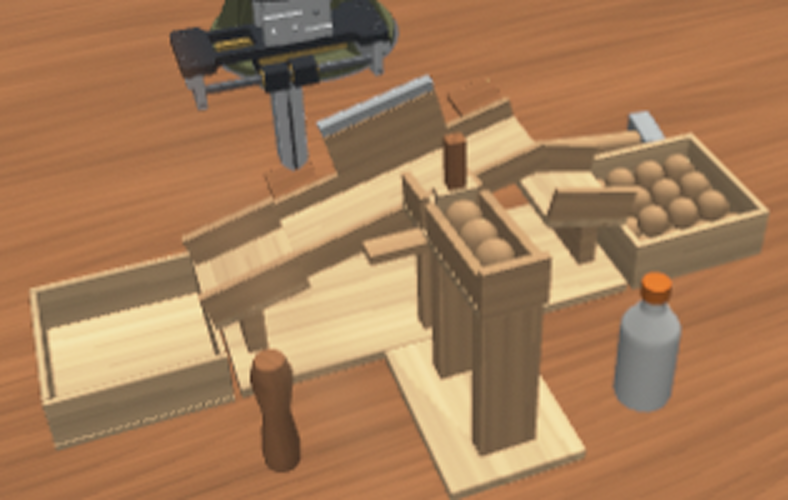

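Request:
carry_out(
  plan=[
    [[0,0,-20,0,0,0,0],[0,0,-35,0,0,0,0],[0,0,-35,0,0,0,0],[0,0,-35,0,0,0,0],[0,0,-35,0,0,0,0],[25,-20,0,0,0,0,0],[25,-20,0,0,0,0,0],[25,-20,0,0,0,0,0],[25,-20,0,0,0,0,0],[25,-20,0,0,0,0,0],[25,-20,0,0,0,0,0],[15,-14,0,0,0,0,0],[0,0,0,0,0,0,0]],
  ],
)

```text
time_s: 3.82
ee_pos: [0.644, -0.0174, 0.2935]
eef_rot: [-3.141, 0.001, -0.044]
force: [0.5, -0.8, -0.1]
grip_width: 0.0005
grip_force: 0.0
```

```bash
python3 - <<'E'
from station import optics
import cv2,numpy as np
from h import *
c=optics.camera("wrist");a=np.array(c["pixels"])[:,:,::-1]
print(px(c,[.640,-.058,.246]),px(c,[.642,-.02,.246]))
cv2.imwrite("pics/w1.png",a);pickle.dump(c,open("w1.pkl","wb"))
E
```

```text
[379.75329152 226.54588665] [324.87419554 226.11855512]
```

View pics/w1.png

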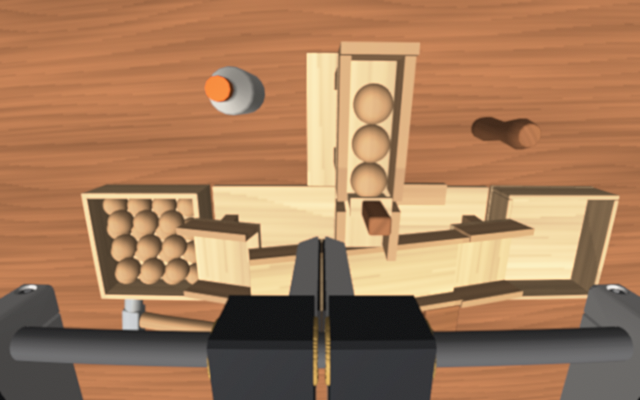

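Request:
carry_out(
  plan=[
    [[-3,0,25,0,0,0,0],[0,0,25,0,0,0,0],[0,0,18,0,0,0,0],[0,0,8,0,0,0,0],[0,7,0,0,0,0,0],[0,7,0,0,0,0,0],[0,6,0,0,0,0,0],[0,7,0,0,0,0,0],[0,7,0,0,0,0,0],[0,7,0,0,0,0,0],[0,7,0,0,0,0,0],[0,7,0,0,0,0,0],[0,5,0,0,0,0,0],[0,3,0,0,0,0,0],[0,0,0,0,0,0,0]],
  ],
)

```text
time_s: 5.12
ee_pos: [0.6363, -0.0822, 0.2185]
eef_rot: [-3.139, 0.0, -0.047]
force: [0.1, 5.7, 2.1]
grip_width: 0.0007
grip_force: 2.9
```

Request:
carry_out(
  plan=[
    [[0,-8,0,0,0,0,0],[0,-8,0,0,0,0,0],[0,0,-25,0,0,0,0],[0,0,-30,0,0,0,0],[0,0,-30,0,0,0,0],[0,0,0,0,0,0,0],[0,0,0,0,0,0,0],[0,0,0,0,0,0,0],[0,0,0,0,0,0,0],[0,0,0,0,0,0,0],[0,0,0,0,0,0,0],[0,0,0,0,0,0,0],[0,0,0,0,0,0,0],[0,0,0,0,0,0,0],[0,0,0,0,0,0,0],[0,0,0,0,0,0,0],[0,0,0,0,0,0,0],[0,0,0,0,0,0,0]],
  ],
)

```text
time_s: 6.62
ee_pos: [0.637, -0.0669, 0.3034]
eef_rot: [-3.142, 0.0, -0.047]
force: [0.8, 0.1, -0.1]
grip_width: 0.0004
grip_force: 0.0
```

```bash
python3 - <<'E'
from station import optics
import cv2,numpy as np
a=np.array(optics.camera("scene")["pixels"])[:,:,::-1][150:350,125:440]
cv2.imwrite("pics/s2.png",cv2.resize(a,None,fx=2.5,fy=2.5,interpolation=cv2.INTER_CUBIC))
E
```

```text
(no output)
```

View pics/s2.png

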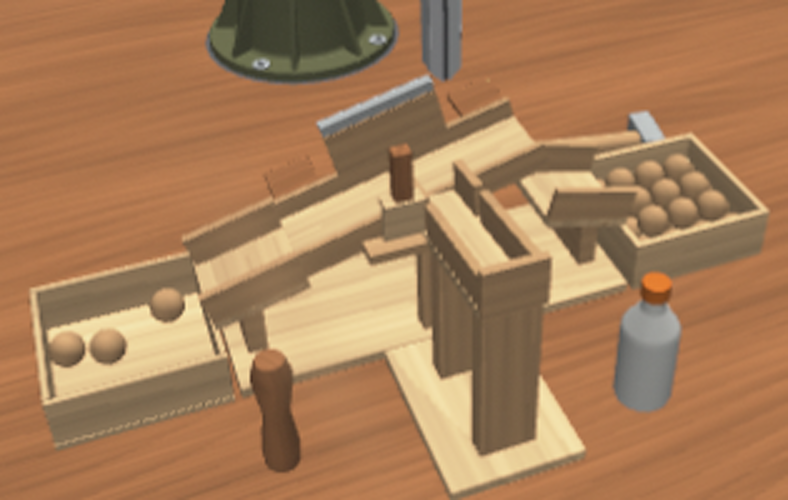

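All three balls are in the empty box, at (68,349), (108,346) and (168,304) in the crop. The chute is empty and the gate has held. I'll wait and check that they are still.

Request:
carry_out(
  plan=[
    [[0,0,-5,0,0,0,0],[0,0,0,0,0,0,0],[0,0,0,0,0,0,0],[0,0,0,0,0,0,0],[0,0,0,0,0,0,0],[0,0,0,0,0,0,0],[0,0,0,0,0,0,0],[0,0,0,0,0,0,0],[0,0,0,0,0,0,0],[0,0,0,0,0,0,0],[0,0,0,0,0,0,0],[0,0,0,0,0,0,0],[0,0,0,0,0,0,0],[0,0,0,0,0,0,0],[0,0,0,0,0,0,0],[0,0,0,0,0,0,0],[0,0,0,0,0,0,0],[0,0,0,0,0,0,0],[0,0,0,0,0,0,0],[0,0,0,0,0,0,0]],
  ],
)

```text
time_s: 8.33
ee_pos: [0.637, -0.0669, 0.3084]
eef_rot: [-3.142, 0.0, -0.047]
force: [-0.1, 0.7, -0.6]
grip_width: 0.0004
grip_force: 0.0
```

Request:
carry_out(
  plan=[
    [[0,0,0,0,0,0,0],[0,0,0,0,0,0,0],[0,0,0,0,0,0,0],[0,0,0,0,0,0,0],[0,0,0,0,0,0,0],[0,0,0,0,0,0,0],[0,0,0,0,0,0,0],[0,0,0,0,0,0,0],[0,0,0,0,0,0,0],[0,0,0,0,0,0,0],[0,0,0,0,0,0,0],[0,0,0,0,0,0,0],[0,0,0,0,0,0,0],[0,0,0,0,0,0,0],[0,0,0,0,0,0,0],[0,0,0,0,0,0,0],[0,0,0,0,0,0,0],[0,0,0,0,0,0,0],[0,0,0,0,0,0,0],[0,0,0,0,0,0,0]],
  ],
)

```text
time_s: 10.0
ee_pos: [0.637, -0.0669, 0.3084]
eef_rot: [-3.142, 0.0, -0.047]
force: [-0.0, -0.3, -0.1]
grip_width: 0.0003
grip_force: 0.0
```

```bash
python3 - <<'E'
from station import optics
import cv2,numpy as np
f=lambda:np.array(optics.camera("scene")["pixels"])[:,:,::-1][240:340,130:230].astype(int)
fs=[f() for _ in range(12)]
print([int((abs(g-fs[0]).max(2)>15).sum()) for g in fs])
cv2.imwrite("pics/s3.png",cv2.resize(fs[-1].astype(np.uint8),None,fx=4,fy=4))
E
```

```text
[0, 0, 0, 0, 0, 0, 0, 0, 0, 0, 0, 0]
```

View pics/s3.png

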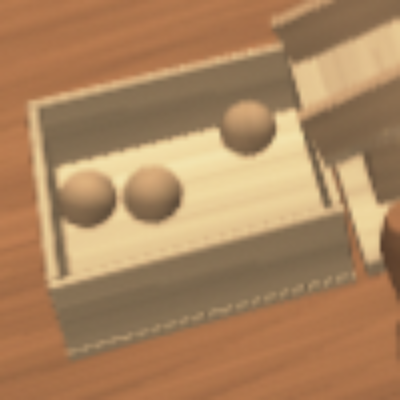

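The picture shows three balls lying still in the empty box, at about (87,198), (153,193) and (247,127), with no pixel change over 12 frames.

```bash
python3 -c "
from station import ctrl
print(ctrl.hand_in())"
```

```text
the job is handed in; nothing more can be done
None
```

The job is done and handed in after about 11 s of robot time: the gate is rocked over to the empty box, the stop is pushed aside, and all three balls lie still in that box with the arm clear of everything.

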